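# Set the kickstand and hold the bike frame upright

### The job

The rear frame stub of a wooden child's bike has toppled over in its assembly cradle towards the robot. While it still lies tipped over, flip its kickstand from folded, over its centre, until it is fully down; then raise the frame (its round top tube is the place to hold) until it stands upright, and finish while still holding it upright, because it tips back over if let go. Leave the other things on the bench where they are.

Things in the scene. Friction and masses are not known exactly. Their poses are not given: they have to be found in the camera images.
- cradle: fixed plywood base board 300 x 300 x 16 on the bench; origin at the centre of its underside, z up. The frame tips about a line along the board's y; it lies tipped to the board's -x (robot's) side, and the kickstand is on its +x side, which then faces up. On the board: two lean rests (posts 84 high at x=+15, y=+-75) and a spanner near the -x side.
- frame: wooden frame stub, about 1.2 kg with the kickstand, 240 x 24 x 250 high; origin at the middle of its tipping axis (its y), 30 above the bench at x=+100, y=0 of the cradle. Its z is up the frame: vertical when upright. It turns about y: pitch 0 upright, -0.8 rad at the start, where its weight keeps it on the rests; stop at +0.2. Lop-sided (heavy hub on its -x side): let go upright it tips back.
- toptube (a point): middle of the frame's round wooden top tube, 28 diameter, 230 long along the frame's y, 235 up the frame's z from the tipping axis. The bars at its ends are 30 wide, centred 98 either side of this point; between them it is free with 88 clear below it, so fingers close round it from above. Up to 6 N here raises the frame.
- kickstand (a joint): swing of the kickstand, rad: 0 folded (pointing along the frame's +y and 0.12 rad towards the top tube), 1.85 fully down at its stop (pointing away from the top tube, a little past). A spring pushes it to the nearer end from its centre at about 0.9; past that it snaps down by itself. About 3 N at kick_mid starts it; push from the top-tube side.
- kick_pivot (a point): centre of the kickstand's pivot, on the leg's axis: 45 out from the frame's middle plane on its +x side, 45 towards -y, 115 from the tipping axis. It swings about the frame's x axis. Round 28 boss here; behind it a 52 mount and, towards -y, a small spring strut. The gap between leg and the frame's wood is 26.
- kick_mid (a point): point on the axis of the kickstand leg, 85 from the pivot. The leg is a plain round dark steel bar of 14 diameter.
- kick_end (a point): free end of the kickstand (black rubber foot, 17 diameter), 125 from the pivot.
- mug: bystander, leave alone: yellow enamel mug, 84 wide, 85 high, handle at one side; origin at the centre of its underside
- glue: bystander, leave alone: white glue bottle, 60 diameter, 170 high; origin at the centre of its underside
- jar: bystander, leave alone: clear screw jar with steel lid, 70 diameter, 90 high; origin at the centre of its underside
- mallet: bystander, leave alone: hammer lying on the bench, about 250 long; origin at the centre of its underside
- offcut: bystander, leave alone: wood offcut 120 x 70 x 24 lying flat; origin at the centre of its underside
- sander: bystander, leave alone: cork sanding block 90 x 55 x 35; origin at the centre of its underside
- spanner: bystander, leave alone: spanner 130 long lying on the cradle board; origin at the centre of its underside

How it is judged (in metres and radians):
On the way, in this order (a step that is already met when the one before it is completed fails the run):
1. the kickstand is fully down while the frame still lies tipped over (value of joint kickstand above 1.7 rad and angle between frame's own z axis and vertical above 0.5 rad), for 0.2 s.
2. the frame is upright, held by the fingers (angle between frame's own z axis and vertical below 0.08 rad and contact force between the fingers and frame above 0.3 N), for 0.2 s.
At the end, for the whole second after the job is handed in: The kickstand is fully down (joint above 1.7 rad) and the frame is upright within 0.08 rad (about 4.5 degrees) and still, clear of both stops, with the fingers bearing on it (over 0.3 N) and so alone keeping it from tipping (all of step 2 and value of joint kickstand above 1.7 rad and angular speed of frame below 0.1 rad/s); the arm keeps its last pose, push and grip.
It fails at once if a bystander is pushed more than 40 mm (distance of any of mug, glue, jar, mallet, offcut, sander, spanner from where it was at the start of the episode above 0.04 m).
It fails at once if the mug, glue bottle or jar is knocked over (angle between any of mug, glue, jar's own z axis and vertical above 0.6 rad).
It also fails if it takes over 51 s, if anything falls off the work surface, if the arm or the gripper's body presses on something with over 40 N, if the wrist force passes 120 N, or if a joint passes its speed limit or range.

### The arm

A 6-joint arm with a two-finger parallel gripper is mounted at the origin on the work surface. World frame = base frame: x ahead of the robot, y to its left, z up, the work surface at z = 0. Lengths are in mm, angles in rad, forces in N, time in s.
With the tool pointing down it reaches from about 350 to 975 mm from the base axis. Payload 17.4 kg.
Tool frame: the origin (TCP) lies midway between the tips of the shut fingers; the grasp point (between the pads) lies 19 mm behind it; z points along the fingers, y is the line along which they close (so a half turn about z gives the same grasp; the last joint's range is limited). The gripper opens to 85 mm and grips with 20 to 120 N. Pads are 22 mm wide; open, the fingers measure 114 mm over their backs; the gripper's body (76 mm by 85 mm) begins 54 mm behind the grasp point. The pads swing forward as they close: fully open they stand 13 mm farther back than shut.
Start: joints at [1.235, 0.116, 1.442, -0, 1.584, -0.038], TCP at [198.065, 645.293, 197.803] pointing down, gripper open.
Joint ranges: [-2.83, 2.83], [-0.83, 2.19], [0.07, 2.5], [-1.14, 4.28], [0.01, 3], [-2.97, 2.97]. Speed limits (rad/s): [1.89, 1.89, 2.22, 3.14, 3.14, 3.14].

### API

Orientations are given as a unit quaternion [x, y, z, w].
In Python, from plant import robot gives the robot as it stands. The module is installed in compiled form; this text tells all that it offers.
- The arm moves only by the tool jog_arm, never from a script. Its argument "increments" is a list of rows, each an object with "offset": the shift along the tool's x, y, z in cm, a list of three; "dr": the turn, a rotation vector about the tool's x, y, z in degrees, a list of three; "grip": the opening, from -1 (shut) to 1 (fully open). In form: [{"offset": [dx, dy, dz], "dr": [wx, wy, wz], "grip": grip}, ...]. A call has 1 to 20 rows; each row is the pose to reach, as a shift and turn from the pose commanded when the call began, along the tool's axes at that moment; what a row does not reach only later rows make up. A row lasts 1/8 s, in which the tool goes at most 62.5 mm and 10.7 degrees, less where a joint would pass 70% of its speed; a pose out of reach is approached as far as the arm can. A call with a gripper value outside its range is refused whole. The fingers move at their own pace and stop on an object; "force" is the grip in N (left out, the last holds). Time passes only in rows, so rows that repeat a pose let the fingers close. It gives the time, the measured TCP pose, the force, the opening and the grip force at its end, in the units of the state.
- robot.get_obs(): the state, without advancing time (a new reading comes with each control period).
- robot.grab_frame(name): name is "scene" or "top" or "wrist"; returns a dict with "img" (400x640x3 uint8, red, green, blue), "intrinsics" (3x3 intrinsics, pixels), "extrinsics" (4x4, takes a point from world to camera coordinates); the wrist camera has in their place "tool_from_camera" (4x4, takes a point from camera to tool coordinates, whose origin is the TCP and whose axes are the flange's). Camera axes: x right, y up, looking along -z (the intrinsics and any distortion apply to the point x, -y, -z); pixel columns grow to the right and rows downward; lengths in mm; the calibration is good to about 2 mm. A picture is of the moment at which its call begins: read the wrist's pose just before it. There is no depth.
- robot.finish_job(): hands the job in; it is judged then, once.
The state is a dict: "time": time; "qpos": joint angles; "qd": joint speeds; "effort": joint torques, N m; "tool_pos": TCP position; "orientation": TCP orientation; "contact_force": force on the tool from outside, world axes, zero at the start; "moment": the same for the moment, N m; "finger_gap": opening from 0.0 (shut) to 1.0 (fully open); "gripper_force": force on a finger pad.
Only numpy, scipy, OpenCV 4.12 (cv2) and the standard library are available. Lean on these libraries where they do the work, as an engineer would, in place of code of your own. Each camera call takes 0.05 s, during which the arm holds its last target. There are 200 camera calls.

## Working session

There is one attempt and no reset: what is moved stays moved. The work goes in short steps, Python scripts to look and compute and a tool call to move; the robot and the scene stay as the last step left them, time stands still between calls to the robot, and variables do not carry over. Pictures are saved under pics/ and viewed, at most 10 in all, crops included, and the job is handed in when it is done.

Besides the shell and the picture viewer there is one more tool, called after "Emit:" in YAML: its name, and indented under it one key for each argument. jog_arm: Moves the arm, as the interface text tells. Its arguments: {"type":"object","properties":{"increments":{"type":"array","items":{"type":"object","properties":{"offset":{"type":"array","items":{"type":"number"}},"dr":{"type":"array","items":{"type":"number"}},"grip":{"type":"number"}}}},"force":{"type":"number"}},"required":["increments"]}

```bash
mkdir -p pics; python3 - <<'E'
from plant import robot
import cv2,pickle
d={}
for n in("scene","top"):
    f=robot.grab_frame(n); d[n]=f; cv2.imwrite(f"pics/{n}0.png",f["img"][:,:,::-1]); print(n,f["intrinsics"],f["extrinsics"],[k for k in f])
pickle.dump(d,open("f0.pkl","wb"))
print(robot.get_obs())
E
```

```text
scene [[384.76185561   0.         316.97059151]
 [  0.         384.76185561 199.57438622]
 [  0.           0.           1.        ]] [[-8.78229706e-01  4.78167322e-01  8.28230703e-03  3.94183716e+02]
 [-3.97198858e-01 -7.38945038e-01  5.44236435e-01  9.89946746e+01]
 [ 2.66356248e-01  4.74674882e-01  8.38890998e-01 -1.53375620e+03]
 [ 0.00000000e+00  0.00000000e+00  0.00000000e+00  1.00000000e+00]] ['img', 'intrinsics', 'extrinsics']
top [[520.6709416    0.         321.80509041]
 [  0.         520.6709416  204.12303757]
 [  0.           0.           1.        ]] [[-1.38990453e-02 -9.99898255e-01  3.20873746e-03  1.36591792e+01]
 [ 9.93243450e-01 -1.34366354e-02  1.15268841e-01 -4.88924207e+02]
 [-1.15213999e-01  4.78918431e-03  9.93329149e-01 -1.54201197e+03]
 [ 0.00000000e+00  0.00000000e+00  0.00000000e+00  1.00000000e+00]] ['img', 'intrinsics', 'extrinsics']
{'time': 0.1, 'qpos': array([ 1.23519689e+00,  1.16434762e-01,  1.44220873e+00, -2.13456564e-05,
        1.58398551e+00, -3.78039805e-02]), 'qd': array([-0.00074659, -0.00208737, -0.0011456 ,  0.00117021,  0.00024804,
       -0.00050849]), 'effort': array([ 2.16589404e-03, -7.33672786e+01, -6.33793616e+01,  1.06083933e-04,
        5.23819530e-03,  5.65522967e-06]), 'tool_pos': array([198.00399504, 645.09060126, 197.13183093]), 'orientation': array([ 1.48348263e-01,  9.88935046e-01, -5.11152205e-04, -8.56968145e-05]), 'contact_force': array([-0.08219282,  0.20978742, -0.11795271]), 'moment': array([-0.05698529,  0.00979342,  0.00363114]), 'gripper_force': 0.0, 'finger_gap': 0.9979696037545571}
```

View pics/scene0.png

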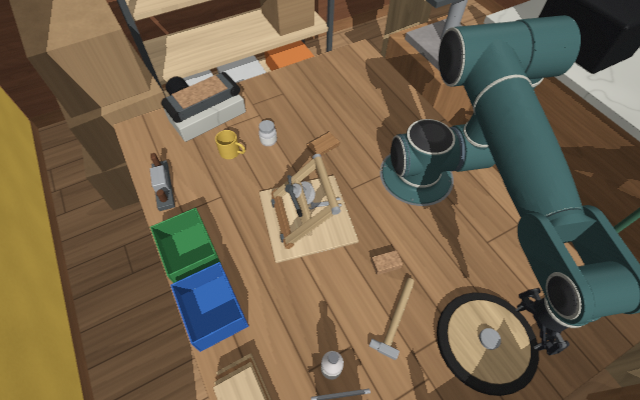

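View pics/top0.png

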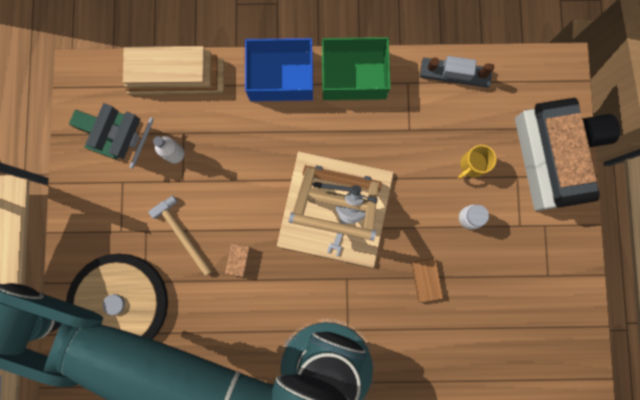

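The scene view shows the board at about (308,218) with the frame leaning towards the robot. The top view shows the board corners near (297,153), (395,172), (377,267) and (278,246). The kickstand is at about (315–360,190). I'll enlarge it.

```bash
python3 - <<'E'
import cv2
i=cv2.imread("pics/top0.png")[140:280,250:430]
cv2.imwrite("pics/c1.png",cv2.resize(i,None,fx=4.4,fy=4.2,interpolation=cv2.INTER_CUBIC) if 0 else cv2.resize(i,None,fx=4,fy=4,interpolation=cv2.INTER_CUBIC))
E
```

```text
(no output)
```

View pics/c1.png

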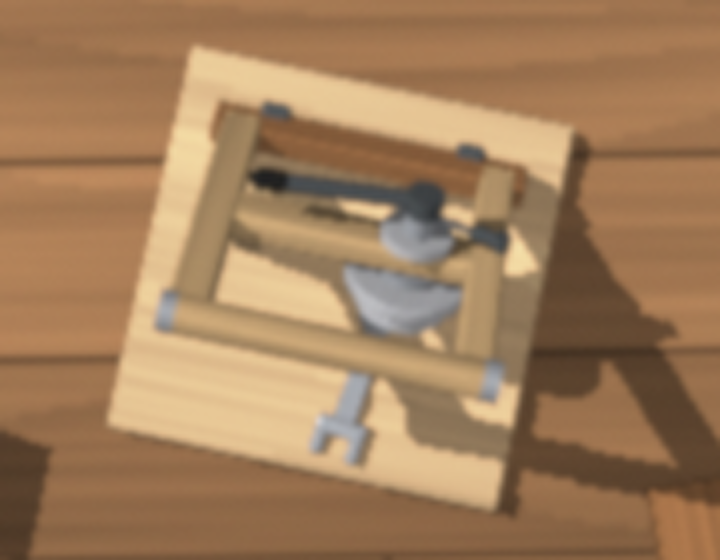

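The crop shows board corners at (192,47), (574,128), (498,511) and (108,424). The kickstand pivot is near (425,195), its foot near (252,180), and the tube ends near (160,312) and (500,380). Next I'll fit the pose.

```bash
cat > h.py <<'E'
import numpy as np,pickle
from scipy.spatial.transform import Rotation as R
from scipy.optimize import least_squares
d=pickle.load(open("f0.pkl","rb"))
def proj(n,P):
    P=np.atleast_2d(P);f=d[n];K=f["intrinsics"];E=f["extrinsics"]
    c=P@E[:3,:3].T+E[:3,3]; c=c*[1,-1,-1]; u=c@K.T; return u[:,:2]/u[:,2:]
def board(p,P): return R.from_euler('z',p[2]).apply(np.atleast_2d(P))+[p[0],p[1],0]
def frame(pitch,P): return R.from_euler('y',pitch).apply(np.atleast_2d(P))+[100,0,30]
def leg(r,q): return np.array([45,-45+r*np.cos(.12-q),115+r*np.sin(.12-q)])
C=np.array([[150,150,16],[150,-150,16],[-150,-150,16],[-150,150,16]])
px=lambda a:np.array(a)/4.+[249.6+.0,139.6]
obs=px([[192,47],[574,128],[498,511],[108,424]])
s=least_squares(lambda p:(proj("top",board(p,C))-obs).ravel(),[500,0,-.2]);P=s.x
def W(pt,pitch=-.8): return board(P,frame(pitch,pt))[0]
E
python3 - <<'E'
from h import *
print(P,s.fun.round(1))
pts=dict(tubeL=[0,115,235],tubeR=[0,-115,235],tube=[0,0,235],piv=leg(0,0),mid=leg(85,0),end=leg(125,0))
for k,v in pts.items(): print(k,W(v).round(0),((proj("top",W(v))[0]-[249.6,139.6])*4).round(0))
for q in(0,.3,.6,.9,1.2): print(q,board([0,0,0],frame(-.8,leg(85,q)))[0].round(0),W(leg(85,q)).round(0))
for p in(-.8,-.4,0): print(p,W([0,0,235],p).round(0))
E
```

```text
[ 4.76774719e+02 -3.41028586e+01 -2.26174886e-01] [ 0.2 -0.6  0.3 -0.5 -0.2  0.2 -0.3  0.8]
tubeL [436.  93. 194.] [162. 310.]
tubeR [ 384. -131.  194.] [498. 382.]
tube [410. -19. 194.] [330. 346.]
piv [514. -89. 142.] [426. 202.]
mid [526.  -5. 149.] [306. 185.]
end [532.  34. 153.] [249. 177.]
0 [ 42.  39. 149.] [526.  -5. 149.]
0.3 [ 60.  39. 132.] [544. -10. 132.]
0.6 [ 77.  30. 115.] [559. -22. 115.]
0.9 [ 92.  15. 101.] [570. -40. 101.]
1.2 [103.  -5.  90.] [576. -62.  90.]
-0.8 [410. -19. 194.]
-0.4 [485. -36. 246.]
0 [574. -57. 265.]
```

Model and picture agree within about 2 mm. Next I'll work out the push path in tool axes.

```bash
cat >> h.py <<'E'
def rel(pts,o=None):
    from plant import robot
    o=o or robot.get_obs(); T=R.from_quat(o["orientation"]); return T.inv().apply(np.atleast_2d(pts)-o["tool_pos"])/10
def push(q,dx,dz,r=85):
    b=frame(-.8,leg(r,q))[0]+[dx,0,dz]; return board(P,b)[0]
E
python3 - <<'E'
from h import *
from plant import robot
o=robot.get_obs();T=R.from_quat(o["orientation"])
by=np.array([-np.sin(P[2]),np.cos(P[2]),0]); 
Rt=R.from_matrix(np.c_[np.cross(by,[0,0,-1]),by,[0,0,-1]])
print("dr",np.degrees((T.inv()*Rt).as_rotvec()).round(1))
h=push(0,-32,0);h[2]=300
print(rel(h).round(1))
E
```

```text
dr [-0.1 -0.  -4.1]
[[-47.2 -52.8 -10.2]]
```

Emit:
jog_arm:
  increments:
    - {"offset":[0,0,-10.2],"dr":[0,0,0],"grip":-1}
    - {"offset":[0,0,-10.2],"dr":[0,0,0],"grip":-1}
    - {"offset":[-47.2,-52.8,-10.2],"dr":[0,0,-4.1],"grip":-1}
    - {"offset":[-47.2,-52.8,-10.2],"dr":[0,0,-4.1],"grip":-1}
    - {"offset":[-47.2,-52.8,-10.2],"dr":[0,0,-4.1],"grip":-1}
    - {"offset":[-47.2,-52.8,-10.2],"dr":[0,0,-4.1],"grip":-1}
    - {"offset":[-47.2,-52.8,-10.2],"dr":[0,0,-4.1],"grip":-1}
    - {"offset":[-47.2,-52.8,-10.2],"dr":[0,0,-4.1],"grip":-1}
    - {"offset":[-47.2,-52.8,-10.2],"dr":[0,0,-4.1],"grip":-1}
    - {"offset":[-47.2,-52.8,-10.2],"dr":[0,0,-4.1],"grip":-1}
    - {"offset":[-47.2,-52.8,-10.2],"dr":[0,0,-4.1],"grip":-1}
    - {"offset":[-47.2,-52.8,-10.2],"dr":[0,0,-4.1],"grip":-1}
    - {"offset":[-47.2,-52.8,-10.2],"dr":[0,0,-4.1],"grip":-1}
    - {"offset":[-47.2,-52.8,-10.2],"dr":[0,0,-4.1],"grip":-1}
    - {"offset":[-47.2,-52.8,-10.2],"dr":[0,0,-4.1],"grip":-1}
    - {"offset":[-47.2,-52.8,-10.2],"dr":[0,0,-4.1],"grip":-1}
    - {"offset":[-47.2,-52.8,-10.2],"dr":[0,0,-4.1],"grip":-1}
    - {"offset":[-47.2,-52.8,-10.2],"dr":[0,0,-4.1],"grip":-1}

```text
time: 2.35
tool_pos: [494.2, 2.8, 300.0]
orientation: [0.112, 0.994, 0.0, 0.0]
contact_force: [-0.2, -0.4, 0.0]
finger_gap: -0.002
gripper_force: 0.0
```

```bash
python3 - <<'E'
from h import *
from plant import robot
import cv2
o=robot.get_obs(); f=robot.grab_frame("wrist"); print(f["tool_from_camera"])
print(o["time"],o["tool_pos"],o["orientation"],o["finger_gap"],o["qpos"])
for q,r,dx,dz in[(0,85,-32,10),(0,85,-30,-10),(0,85,-18,-11),(.3,85,-18,-12),(.6,85,-18,-13),(.9,85,-20,-13),(1.1,85,-20,-13)]:
    print(q,push(q,dx,dz,r).round(),rel(push(q,dx,dz,r),o).round(1))
# project kick points in wrist image
T=R.from_quat(o["orientation"]);M=np.linalg.inv(f["tool_from_camera"]);K=f["intrinsics"];img=f["img"][:,:,::-1].copy()
for r in(0,85,125):
    t=T.inv().apply(W(leg(r,0))-o["tool_pos"]); c=(M@np.r_[t,1])[:3]*[1,-1,-1];u=K@c;u=u[:2]/u[2];print(u.round())
    cv2.circle(img,tuple(int(v) for v in u),3,(0,0,255),-1)
cv2.imwrite("pics/w1.png",img)
E
```

```text
[[ 1.09157432e-03  9.49080271e-01  3.15032454e-01  8.17360353e+01]
 [ 9.99998661e-01 -6.51837898e-04 -1.50119890e-03 -2.90104896e-02]
 [-1.21940816e-03  3.15033671e-01 -9.49079712e-01 -1.76922581e+02]
 [ 0.00000000e+00  0.00000000e+00  0.00000000e+00  1.00000000e+00]]
2.35 [494.18765947   2.75617698 299.97433791] [1.12299863e-01 9.93674346e-01 3.76857710e-05 1.83113309e-04] -0.002465640535577241 [-4.60781463e-02 -2.88053468e-01  1.65667468e+00  5.19379755e-05
  1.77260101e+00 -1.39178954e+00]
0 [495.   2. 159.] [[-0.1 -0.  14. ]]
0 [497.   2. 139.] [[-0.3 -0.  16. ]]
0 [509.  -1. 138.] [[-1.5 -0.  16.1]]
0.3 [526.  -6. 120.] [[-3.3 -0.1 18. ]]
0.6 [541. -18. 102.] [[-5.  -1.  19.8]]
0.9 [550. -35.  88.] [[-6.3 -2.4 21.2]]
1.1 [555. -50.  80.] [[-7.1 -3.8 22. ]]
[246. 208.]
[315. 204.]
[349. 203.]
```

View pics/w1.png

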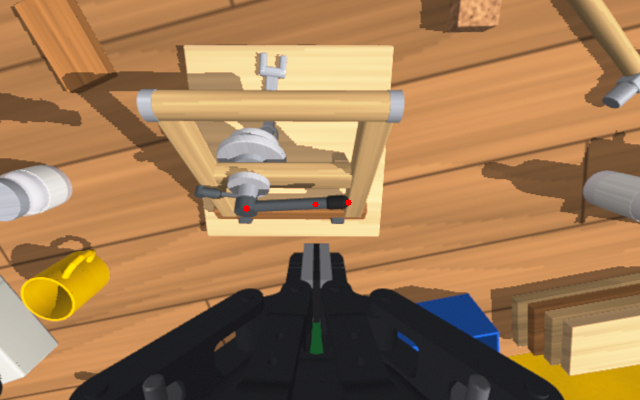

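The wrist view shows my predicted leg points (246,208), (315,204) and (349,203) lying on the leg. Next: descend and push.

Emit:
jog_arm:
  increments:
    - {"offset":[0.1,0,6],"dr":[0,0,0],"grip":-1}
    - {"offset":[0.1,0,12],"dr":[0,0,0],"grip":-1}
    - {"offset":[0,0,14.5],"dr":[0,0,0],"grip":-1}
    - {"offset":[-0.2,0,16],"dr":[0,0,0],"grip":-1}
    - {"offset":[-0.2,0,16],"dr":[0,0,0],"grip":-1}
    - {"offset":[-1.0,0,16],"dr":[0,0,0],"grip":-1}
    - {"offset":[-1.5,0,16.1],"dr":[0,0,0],"grip":-1}
    - {"offset":[-1.8,0,16.4],"dr":[0,0,0],"grip":-1}

```text
time: 3.4
tool_pos: [512.6, -2.1, 136.3]
orientation: [0.113, 0.994, 0.0, 0.0]
contact_force: [-0.5, 0.1, -0.0]
finger_gap: 0.001
gripper_force: 0.0
```

Emit:
jog_arm:
  increments:
    - {"offset":[-0.6,0,0.4],"dr":[0,0,0],"grip":-1}
    - {"offset":[-1.2,0,0.9],"dr":[0,0,0],"grip":-1}
    - {"offset":[-1.8,0,1.5],"dr":[0,0,0],"grip":-1}
    - {"offset":[-2.4,-0.3,2.1],"dr":[0,0,0],"grip":-1}
    - {"offset":[-3.0,-0.6,2.7],"dr":[0,0,0],"grip":-1}
    - {"offset":[-3.6,-0.9,3.2],"dr":[0,0,0],"grip":-1}

```text
time: 4.15
tool_pos: [545.3, -19.1, 103.4]
orientation: [0.113, 0.994, 0.0, -0.0]
contact_force: [0.4, 1.0, 1.4]
finger_gap: 0.004
gripper_force: 1.3
```

```bash
python3 - <<'E'
from plant import robot
import cv2,numpy as np
a=robot.grab_frame("wrist")["img"][:,:,::-1];b=robot.grab_frame("top")["img"][150:270,260:420,::-1]
cv2.imwrite("pics/w2.png",np.hstack([a[100:400,120:520],cv2.resize(b,(400,300),interpolation=cv2.INTER_CUBIC)]))
o=robot.get_obs();print(o["contact_force"],o["moment"])
E
```

```text
[1.1585146  1.45635029 3.48394684] [ 0.32380279 -0.23704665  0.00085611]
```

View pics/w2.png

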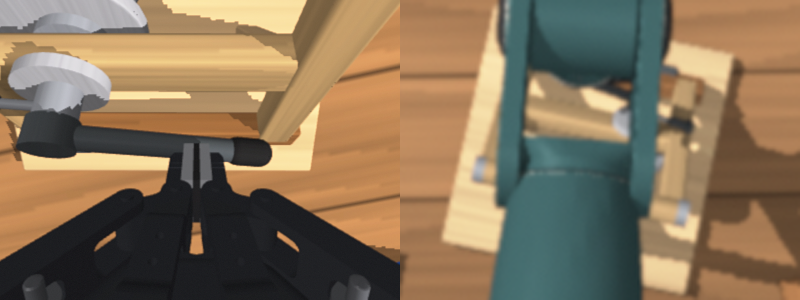

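The left half shows the fingertips at crop (195,145) on the robot side of the leg. The boss is at (48,135) and the foot at (255,152). Next I'll estimate the kickstand angle.

```bash
cat >> h.py <<'E'
def wp(f,o,pt):
    M=np.linalg.inv(f["tool_from_camera"]);t=R.from_quat(o["orientation"]).inv().apply(pt-o["tool_pos"])
    u=f["intrinsics"]@((M@np.r_[t,1])[:3]*[1,-1,-1]);return (u[:2]/u[2]).round()
E
python3 - <<'E'
from h import *
from plant import robot
o=robot.get_obs();f=robot.grab_frame("wrist")
print(o["tool_pos"],wp(f,o,W(leg(0,0))),wp(f,o,o["tool_pos"]))
for q in(0,.2,.4,.5,.6,.7,.8,1.0): print(q,wp(f,o,W(leg(85,q))),wp(f,o,W(leg(125,q))),W(leg(85,q)).round())
E
```

```text
[545.28073519 -19.27863858 103.13949848] [172. 239.] [316. 233.]
0 [335. 232.] [419. 228.] [526.  -5. 149.]
0.2 [334. 243.] [406. 245.] [538.  -7. 138.]
0.4 [327. 252.] [388. 258.] [549. -13. 126.]
0.5 [322. 256.] [378. 263.] [554. -17. 120.]
0.6 [317. 260.] [367. 267.] [559. -22. 115.]
0.7 [310. 263.] [356. 271.] [563. -27. 110.]
0.8 [303. 265.] [345. 274.] [566. -33. 105.]
1.0 [287. 270.] [322. 279.] [572. -47.  97.]
```

Emit:
jog_arm:
  increments:
    - {"offset":[0,0,-1.2],"dr":[0,0,0],"grip":-1}
    - {"offset":[-0.5,-0.3,-1.0],"dr":[0,0,0],"grip":-1}
    - {"offset":[-1.1,-0.7,-0.6],"dr":[0,0,0],"grip":-1}
    - {"offset":[-1.6,-1.0,-0.2],"dr":[0,0,0],"grip":-1}

```text
time: 4.8
tool_pos: [558.5, -32.6, 105.1]
orientation: [0.113, 0.994, -0.0, -0.0]
contact_force: [0.1, -0.0, -0.8]
finger_gap: 0.001
gripper_force: 0.0
```

Emit:
jog_arm:
  increments:
    - {"offset":[-0.5,-0.4,0.4],"dr":[0,0,0],"grip":-1}
    - {"offset":[-1.0,-0.8,0.8],"dr":[0,0,0],"grip":-1}
    - {"offset":[-1.5,-1.2,1.0],"dr":[0,0,0],"grip":-1}
    - {"offset":[-1.8,-1.4,1.1],"dr":[0,0,0],"grip":-1}

```text
time: 5.3
tool_pos: [572.9, -50.2, 94.7]
orientation: [0.113, 0.994, 0.0, -0.0]
contact_force: [-0.8, 0.1, 0.2]
finger_gap: -0.002
gripper_force: 0.0
```

```bash
python3 - <<'E'
from h import *
from plant import robot
import cv2
o=robot.get_obs();f=robot.grab_frame("wrist");img=f["img"][:,:,::-1].copy()
print(o["tool_pos"],o["contact_force"],wp(f,o,W(leg(0,0))))
for q in(.6,.8,1.0,1.2,1.85): print(q,wp(f,o,W(leg(125,q))),W(leg(85,q)).round())
cv2.imwrite("pics/w3.png",img)
E
```

```text
[572.93794403 -50.20404717  94.65463054] [-0.78566481  0.11421285  0.19910404] [205. 180.]
0.6 [410. 227.] [559. -22. 115.]
0.8 [382. 239.] [566. -33. 105.]
1.0 [354. 247.] [572. -47.  97.]
1.2 [326. 252.] [576. -62.  90.]
1.85 [231. 257.] [ 570. -116.   84.]
```

View pics/w3.png

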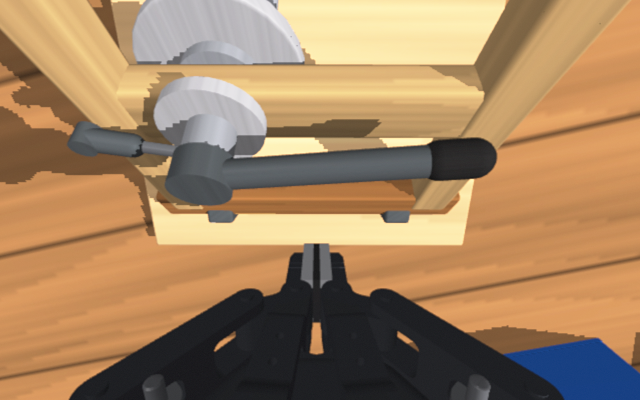

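The finger slipped over the leg, which sprang back: it lies folded from (200,175) to the foot at (465,158). I'll redo it with the tool normal to the leg's plane, tilted 0.8 rad, so the leg can't slide off the fingertip.

Emit:
jog_arm:
  increments:
    - {"offset":[0,0,-5],"dr":[0,0,0],"grip":-1}
    - {"offset":[0,0,-10],"dr":[0,0,0],"grip":-1}
    - {"offset":[0,0,-12],"dr":[0,0,0],"grip":-1}
    - {"offset":[0,0,-12],"dr":[0,0,0],"grip":-1}

```text
time: 5.85
tool_pos: [573.2, -49.9, 215.9]
orientation: [0.113, 0.994, -0.0, 0.001]
contact_force: [-0.0, 0.6, -0.5]
finger_gap: 0.0
gripper_force: 0.0
```

```bash
python3 - <<'E'
from h import *
from plant import robot
o=robot.get_obs();print(o["tool_pos"])
m=leg(85,0)
for v in([m[0]+60,m[1],m[2]+35],):print(W(v).round(),rel(W(v)).round(1))
E
```

```text
[573.16420696 -49.8694207  215.85832609]
[542.  -9. 217.] [[ 3.9  3.3 -0.1]]
```

Emit:
jog_arm:
  increments:
    - {"offset":[0,0,-1],"dr":[0,10,0],"grip":-1}
    - {"offset":[1,1,-1],"dr":[0,20,0],"grip":-1}
    - {"offset":[2,2,-1],"dr":[0,30,0],"grip":-1}
    - {"offset":[3,3,-0.5],"dr":[0,40,0],"grip":-1}
    - {"offset":[3.9,3.3,-0.1],"dr":[0,45.8,0],"grip":-1}
    - {"offset":[3.9,3.3,-0.1],"dr":[0,45.8,0],"grip":-1}
    - {"offset":[3.9,3.3,-0.1],"dr":[0,45.8,0],"grip":-1}
    - {"offset":[3.9,3.3,-0.1],"dr":[0,45.8,0],"grip":-1}

```text
time: 6.85
tool_pos: [542.1, -9.1, 216.8]
orientation: [0.104, 0.916, 0.044, -0.385]
contact_force: [0.1, 0.3, 0.8]
finger_gap: -0.001
gripper_force: 0.0
```

```bash
python3 - <<'E'
from h import *
from plant import robot
o=robot.get_obs();print(o["tool_pos"],o["qpos"],R.from_quat(o["orientation"]).as_matrix().round(3))
for q,dx,dz in((0,-16,35),(0,-16,20),(.3,-16,18),(.6,-16,18),(.9,-16,18),(1.1,-16,18),(1.1,60,18)):
    v=leg(85,q)+[dx,0,dz];print(q,rel(W(v),o).round(1))
E
```

```text
[542.12324956  -9.0552407  216.76280029] [-0.11240488  0.34758996  1.29709728  0.10812111  2.28685386 -1.41994683] [[-0.682  0.224 -0.696]
 [ 0.157  0.974  0.161]
 [ 0.715  0.    -0.699]]
0 [[-0.2  0.   7.6]]
0 [[-1.7  0.   7.5]]
0.3 [[-4.4 -0.   7.5]]
0.6 [[-6.8 -0.9  7.4]]
0.9 [[-8.9 -2.4  7.4]]
1.1 [[-10.   -3.7   7.3]]
1.1 [[-9.8 -3.7 -0.3]]
```

Emit:
jog_arm:
  increments:
    - {"offset":[0,0,4],"dr":[0,0,0],"grip":-1}
    - {"offset":[0,0,7.5],"dr":[0,0,0],"grip":-1}
    - {"offset":[0,0,7.5],"dr":[0,0,0],"grip":-1}
    - {"offset":[-1.7,0,7.5],"dr":[0,0,0],"grip":-1}
    - {"offset":[-2.7,0,7.5],"dr":[0,0,0],"grip":-1}
    - {"offset":[-3.6,0,7.5],"dr":[0,0,0],"grip":-1}
    - {"offset":[-4.4,0,7.5],"dr":[0,0,0],"grip":-1}

```text
time: 7.72
tool_pos: [520.2, -3.9, 131.4]
orientation: [0.104, 0.915, 0.044, -0.387]
contact_force: [0.1, 0.5, -0.6]
finger_gap: 0.001
gripper_force: 0.0
```

Emit:
jog_arm:
  increments:
    - {"offset":[-0.8,-0.2,0],"dr":[0,0,0],"grip":-1}
    - {"offset":[-1.6,-0.5,0],"dr":[0,0,0],"grip":-1}
    - {"offset":[-2.4,-0.9,0],"dr":[0,0,0],"grip":-1}
    - {"offset":[-3.1,-1.3,0],"dr":[0,0,0],"grip":-1}
    - {"offset":[-3.8,-1.8,0],"dr":[0,0,0],"grip":-1}

```text
time: 8.35
tool_pos: [541.6, -27.6, 104.4]
orientation: [0.104, 0.915, 0.044, -0.387]
contact_force: [0.1, -0.3, -0.1]
finger_gap: 0.0
gripper_force: 0.0
```

```bash
python3 - <<'E'
from h import *
from plant import robot
import cv2
o=robot.get_obs();f=robot.grab_frame("wrist");img=f["img"][:,:,::-1].copy()
print(o["tool_pos"],o["contact_force"],wp(f,o,W(leg(0,0))),wp(f,o,o["tool_pos"]))
b=R.from_euler('z',-P[2]).apply(o["tool_pos"]-[P[0],P[1],0]);print("frame",R.from_euler('y',.8).apply(b-[100,0,30]))
for q in(0,.3,.6,.9,1.2,1.85): print(q,wp(f,o,W(leg(125,q))),leg(85,q).round())
cv2.imwrite("pics/w4.png",img)
E
```

```text
[541.61766954 -27.64607401 104.44362212] [ 0.14804257 -0.27270466 -0.05624918] [200. 188.] [316. 234.]
frame [26.7490548  20.83346639 79.30887415]
0 [421. 162.] [ 45.  39. 125.]
0.3 [412. 225.] [ 45.  39. 100.]
0.6 [388. 278.] [45. 30. 76.]
0.9 [351. 318.] [45. 15. 55.]
1.2 [306. 346.] [45. -5. 40.]
1.85 [192. 361.] [ 45. -58.  31.]
```

View pics/w4.png

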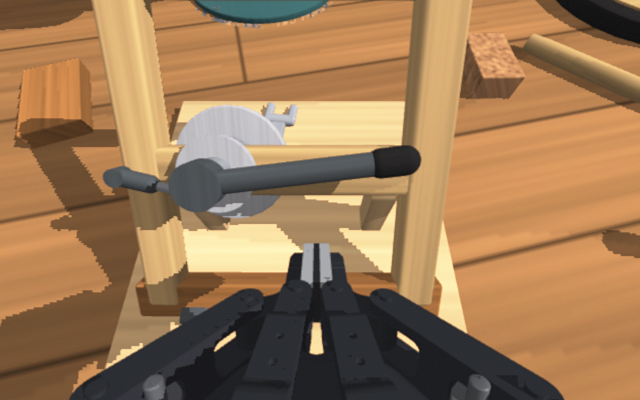

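The leg is still folded, from (200,185) to the foot at (410,160). The tip is beyond it at (316,245), so it probably passed over the leg while still descending. I'll back out, re-enter and check the position before pushing.

Emit:
jog_arm:
  increments:
    - {"offset":[0,0,-5],"dr":[0,0,0],"grip":-1}
    - {"offset":[0,0,-7.5],"dr":[0,0,0],"grip":-1}
    - {"offset":[0,0,-7.5],"dr":[0,0,0],"grip":-1}
    - {"offset":[4,1.8,-7.5],"dr":[0,0,0],"grip":-1}
    - {"offset":[8.3,1.8,-7.5],"dr":[0,0,0],"grip":-1}
    - {"offset":[8.3,1.8,-7.5],"dr":[0,0,0],"grip":-1}
    - {"offset":[8.3,1.8,-4],"dr":[0,0,0],"grip":-1}
    - {"offset":[8.3,1.8,0],"dr":[0,0,0],"grip":-1}
    - {"offset":[8.3,1.8,0],"dr":[0,0,0],"grip":-1}
    - {"offset":[8.3,1.8,0],"dr":[0,0,0],"grip":-1}

```text
time: 9.65
tool_pos: [489.3, 3.1, 164.2]
orientation: [0.104, 0.915, 0.044, -0.387]
contact_force: [1.1, 0.0, 0.8]
finger_gap: -0.001
gripper_force: 0.0
```

```bash
cat >> h.py <<'E'
def infr(t):
    b=R.from_euler('z',-P[2]).apply(np.array(t)-[P[0],P[1],0]);return R.from_euler('y',.8).apply(b-[100,0,30]).round(1)
E
python3 - <<'E'
from h import *
from plant import robot
import cv2
o=robot.get_obs();f=robot.grab_frame("wrist");print(o["tool_pos"],infr(o["tool_pos"]),o["contact_force"],wp(f,o,W(leg(125,0))),wp(f,o,W(leg(85,0))))
cv2.imwrite("pics/w5.png",f["img"][:,:,::-1])
E
```

```text
[489.32206491   3.14000875 164.18241143] [ 29.3  39.1 162.4] [1.06010661 0.03395454 0.76299118] [378. 290.] [316. 296.]
```

View pics/w5.png

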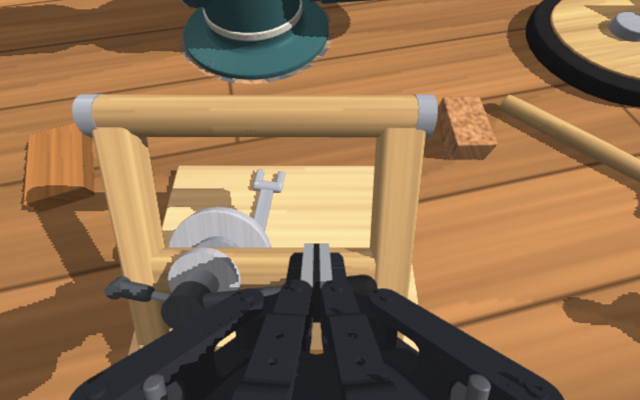

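The tip at (316,245) now lies between the tube and the leg. Pushing in small steps while watching the force.

Emit:
jog_arm:
  increments:
    - {"offset":[-1,0,0],"dr":[0,0,0],"grip":-1}
    - {"offset":[-2,0,0],"dr":[0,0,0],"grip":-1}
    - {"offset":[-2.6,0,0],"dr":[0,0,0],"grip":-1}

```text
time: 10.07
tool_pos: [507.3, -1.0, 144.7]
orientation: [0.104, 0.915, 0.044, -0.387]
contact_force: [-0.8, -0.1, -0.1]
finger_gap: -0.003
gripper_force: 0.0
```

Emit:
jog_arm:
  increments:
    - {"offset":[-0.5,0,0],"dr":[0,0,0],"grip":-1}
    - {"offset":[-1,0,0],"dr":[0,0,0],"grip":-1}

```text
time: 10.32
tool_pos: [513.8, -2.4, 138.2]
orientation: [0.104, 0.915, 0.044, -0.387]
contact_force: [0.1, -0.2, 0.1]
finger_gap: 0.001
gripper_force: 0.0
```

Emit:
jog_arm:
  increments:
    - {"offset":[-0.5,0,0],"dr":[0,0,0],"grip":-1}
    - {"offset":[-1,0,0],"dr":[0,0,0],"grip":-1}

```text
time: 10.58
tool_pos: [520.5, -4.0, 131.1]
orientation: [0.104, 0.915, 0.044, -0.387]
contact_force: [0.0, -0.7, 0.3]
finger_gap: -0.002
gripper_force: 0.0
```

```bash
python3 - <<'E'
from h import *
from plant import robot
o=robot.get_obs();f=robot.grab_frame("wrist");T=R.from_quat(o["orientation"])
for x in(-11,0,11):
  for z in(-20,-10,0): print(x,z,wp(f,o,o["tool_pos"]+T.apply([x,0,z])))
print(wp(f,o,W(leg(85,0))),wp(f,o,W(leg(85,0)+[7,0,0])))
import cv2
cv2.imwrite("pics/w6.png",f["img"][:,:,::-1])
E
```

```text
-11 -20 [316. 264.]
-11 -10 [316. 256.]
-11 0 [316. 248.]
0 -20 [316. 248.]
0 -10 [316. 240.]
0 0 [316. 234.]
11 -20 [316. 231.]
11 -10 [316. 224.]
11 0 [316. 218.]
[316. 231.] [316. 236.]
```

View pics/w6.png

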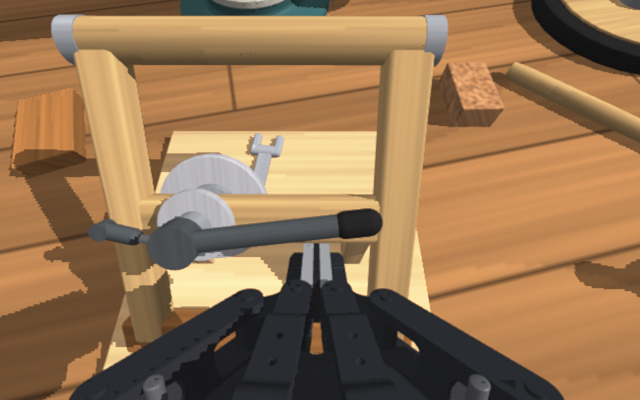

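The leg is still folded, running from (175,245) to the foot at (360,222). The tip at (316,243) passed just above it, so the fingers reach less deep than I assumed. I'll re-enter 20 mm deeper, watching the force.

Emit:
jog_arm:
  increments:
    - {"offset":[0,0,-4],"dr":[0,0,0],"grip":-1}
    - {"offset":[0,0,-6],"dr":[0,0,0],"grip":-1}
    - {"offset":[2.3,0,-6],"dr":[0,0,0],"grip":-1}
    - {"offset":[4.6,0,-6],"dr":[0,0,0],"grip":-1}
    - {"offset":[4.6,0,-6],"dr":[0,0,0],"grip":-1}
    - {"offset":[4.6,0,-2],"dr":[0,0,0],"grip":-1}
    - {"offset":[4.6,0,1],"dr":[0,0,0],"grip":-1}
    - {"offset":[4.6,0,2],"dr":[0,0,0],"grip":-1}
    - {"offset":[4.6,0,2],"dr":[0,0,0],"grip":-1}

```text
time: 11.75
tool_pos: [475.4, 6.4, 150.2]
orientation: [0.104, 0.915, 0.044, -0.387]
contact_force: [0.9, 0.3, 0.3]
finger_gap: -0.002
gripper_force: 0.0
```

Emit:
jog_arm:
  increments:
    - {"offset":[-1,0,0],"dr":[0,0,0],"grip":-1}
    - {"offset":[-2,0,0],"dr":[0,0,0],"grip":-1}
    - {"offset":[-2.6,0,0],"dr":[0,0,0],"grip":-1}

```text
time: 12.12
tool_pos: [493.5, 2.3, 131.2]
orientation: [0.104, 0.915, 0.044, -0.387]
contact_force: [-0.0, 0.1, 2.6]
finger_gap: 0.004
gripper_force: 1.1
```

Emit:
jog_arm:
  increments:
    - {"offset":[-0.5,0,0],"dr":[0,0,0],"grip":-1}
    - {"offset":[-1,0,0],"dr":[0,0,0],"grip":-1}

```text
time: 12.38
tool_pos: [499.8, 0.8, 124.3]
orientation: [0.104, 0.915, 0.044, -0.387]
contact_force: [-0.2, 0.4, 2.6]
finger_gap: -0.0
gripper_force: 1.1
```

Emit:
jog_arm:
  increments:
    - {"offset":[-0.6,0,0],"dr":[0,0,0],"grip":-1}
    - {"offset":[-1.2,-0.2,0],"dr":[0,0,0],"grip":-1}
    - {"offset":[-1.8,-0.4,0],"dr":[0,0,0],"grip":-1}

```text
time: 12.75
tool_pos: [511.1, -6.0, 111.2]
orientation: [0.104, 0.915, 0.044, -0.387]
contact_force: [0.2, 2.1, 0.8]
finger_gap: 0.003
gripper_force: 0.9
```

Emit:
jog_arm:
  increments:
    - {"offset":[-0.6,-0.2,0],"dr":[0,0,0],"grip":-1}
    - {"offset":[-1.2,-0.5,0],"dr":[0,0,0],"grip":-1}
    - {"offset":[-1.8,-0.9,0],"dr":[0,0,0],"grip":-1}

```text
time: 13.12
tool_pos: [521.3, -17.8, 98.3]
orientation: [0.104, 0.915, 0.044, -0.387]
contact_force: [0.5, 0.5, 0.8]
finger_gap: -0.001
gripper_force: 0.4
```

Emit:
jog_arm:
  increments:
    - {"offset":[-0.6,-0.4,0],"dr":[0,0,0],"grip":-1}
    - {"offset":[-1.2,-0.8,0],"dr":[0,0,0],"grip":-1}
    - {"offset":[-1.8,-1.3,0],"dr":[0,0,0],"grip":-1}

```text
time: 13.5
tool_pos: [530.6, -33.4, 85.5]
orientation: [0.104, 0.915, 0.044, -0.387]
contact_force: [-0.2, -0.7, 0.5]
finger_gap: -0.001
gripper_force: 0.0
```

```bash
cat > chk.py <<'E'
from h import *
from plant import robot
import cv2
o=robot.get_obs();f=robot.grab_frame("wrist");g=cv2.cvtColor(f["img"],cv2.COLOR_RGB2GRAY);t=robot.grab_frame("top")["img"];t=cv2.cvtColor(t,cv2.COLOR_RGB2GRAY)
s=robot.grab_frame("scene")["img"];cv2.imwrite("pics/s_last.png",s[:,:,::-1]);s=cv2.cvtColor(s,cv2.COLOR_RGB2GRAY)
print(infr(o["tool_pos"]),o["contact_force"].round(1))
for q in(0,.2,.4,.6,.8,1,1.2,1.5,1.85):
    r=[]
    for rr in(60,90,118):
        p=W(leg(rr,q)+[5,0,0]);
        for im,u in((g,wp(f,o,p)),(t,proj("top",p)[0]),(s,proj("scene",p)[0])):
            u=u.round().astype(int); r.append(int(im[u[1]-1:u[1]+2,u[0]-1:u[0]+2].mean()) if 0<u[0]<639 and 0<u[1]<399 else -1)
    print(q,"wrist",r[0::3],"top",r[1::3],"scene",r[2::3],wp(f,o,W(leg(118,q))))
E
python3 chk.py
```

```text
[ 6.5 12.8 72.9] [-0.2 -0.7  0.5]
0 wrist [160, 164, 169] top [98, 101, 168] scene [187, 193, 165] [439. 158.]
0.2 wrist [176, 102, 170] top [98, 100, 112] scene [204, 204, 200] [434. 204.]
0.4 wrist [145, 225, 112] top [97, 100, 98] scene [202, 197, 145] [421. 246.]
0.6 wrist [138, 146, 95] top [96, 100, 99] scene [176, 109, 111] [401. 282.]
0.8 wrist [31, 48, 30] top [95, 99, 100] scene [118, 106, 119] [375. 313.]
1 wrist [227, 25, 44] top [92, 97, 99] scene [96, 81, 182] [345. 337.]
1.2 wrist [39, 44, 31] top [87, 92, 95] scene [80, 38, 67] [312. 355.]
1.5 wrist [108, 28, 43] top [81, 82, 84] scene [64, 45, 63] [258. 370.]
1.85 wrist [79, 44, 24] top [67, 63, 57] scene [65, 45, 41] [191. 371.]
```

The leg has left the folded position. Retracting along the tool axis before a last look.

Emit:
jog_arm:
  increments:
    - {"offset":[0,0,-5],"dr":[0,0,0],"grip":-1}
    - {"offset":[0,0,-10],"dr":[0,0,0],"grip":-1}
    - {"offset":[0,0,-14],"dr":[0,0,0],"grip":-1}
    - {"offset":[1,0,-16],"dr":[0,0,0],"grip":1}
    - {"offset":[1,0,-16],"dr":[0,0,0],"grip":1}

```text
time: 14.28
tool_pos: [636.0, -57.1, 205.6]
orientation: [0.104, 0.916, 0.044, -0.385]
contact_force: [0.1, 0.6, -0.9]
finger_gap: 0.421
gripper_force: 0.0
```

```bash
python3 chk.py; python3 - <<'E'
from plant import robot
import cv2,numpy as np
a=robot.grab_frame("wrist")["img"][:,:,::-1];b=cv2.imread("pics/s_last.png")[130:270,240:380]
cv2.imwrite("pics/l.png",np.hstack([a[:,80:560],cv2.resize(b,(320,400),interpolation=cv2.INTER_CUBIC)]))
E
```

```text
[168.   13.3  79.1] [ 0.1  0.6 -0.9]
0 wrist [169, 168, 187] top [112, 103, 172] scene [187, 193, 165] [374. 140.]
0.2 wrist [137, 148, 104] top [111, 103, 114] scene [204, 204, 200] [373. 163.]
0.4 wrist [225, 141, 230] top [111, 105, 99] scene [202, 197, 145] [368. 184.]
0.6 wrist [148, 143, 238] top [109, 108, 99] scene [187, 111, 111] [359. 204.]
0.8 wrist [141, 152, 121] top [105, 112, 104] scene [131, 111, 120] [346. 221.]
1 wrist [228, 121, 118] top [102, 110, 108] scene [112, 107, 182] [331. 235.]
1.2 wrist [241, 121, 215] top [97, 103, 108] scene [113, 146, 189] [313. 245.]
1.5 wrist [236, 122, 177] top [91, 94, 96] scene [111, 133, 188] [285. 255.]
1.85 wrist [82, 81, 35] top [82, 78, 75] scene [79, 79, 134] [249. 255.]
```

View pics/l.png

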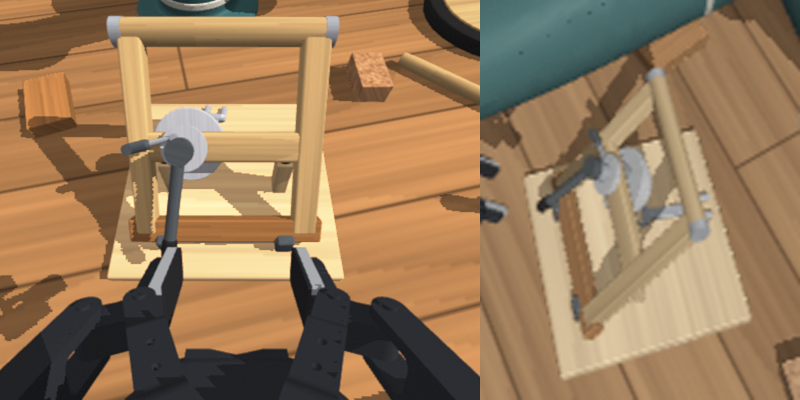

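Both views show the kickstand down: its leg runs from the boss (180,150) to (170,245), matching the prediction for 1.85 rad. Next I'll untilt above the frame.

Emit:
jog_arm:
  increments:
    - {"offset":[4,0,-4],"dr":[0,-10,0],"grip":1}
    - {"offset":[7.9,0,-7.7],"dr":[0,-20,0],"grip":1}
    - {"offset":[7.9,0,-7.7],"dr":[0,-30,0],"grip":1}
    - {"offset":[7.9,0,-7.7],"dr":[0,-40,0],"grip":1}
    - {"offset":[7.9,0,-7.7],"dr":[0,-45.3,0],"grip":1}
    - {"offset":[7.9,0,-7.7],"dr":[0,-45.3,0],"grip":1}
    - {"offset":[7.9,0,-7.7],"dr":[0,-45.3,0],"grip":1}

```text
time: 15.35
tool_pos: [635.3, -57.1, 314.1]
orientation: [0.113, 0.994, 0.001, -0.006]
contact_force: [-0.1, -0.8, -0.2]
finger_gap: 0.997
gripper_force: 0.0
```

```bash
python3 - <<'E'
from h import *
from plant import robot
o=robot.get_obs();T=R.from_quat(o["orientation"]);print(o["tool_pos"],o["qpos"],T.as_matrix().round(3))
t=W([0,0,235]); bx=np.array([np.cos(P[2]),np.sin(P[2]),0])
for sg in(1,-1):
    y=sg*bx;Rt=R.from_matrix(np.c_[np.cross(y,[0,0,-1]),y,[0,0,-1]]);print(np.degrees((T.inv()*Rt).as_rotvec()).round(1))
print(t,rel([t[0],t[1],300],o).round(1))
E
```

```text
[635.33930308 -57.10535898 314.06269979] [-1.30150527e-01  3.64969381e-02  1.33944169e+00  1.05616858e-03
  1.77716083e+00 -1.47451173e+00] [[-0.974  0.224 -0.011]
 [ 0.224  0.975  0.003]
 [ 0.012 -0.    -1.   ]]
[-0.5 -0.5 90. ]
[  0.5  -0.5 -90. ]
[409.94264683 -18.72398783 193.7260767 ] [[22.8 -1.3  1.7]]
```

Emit:
jog_arm:
  increments:
    - {"offset":[4,0,0],"dr":[0,0,10],"grip":1}
    - {"offset":[8,0,0],"dr":[0,0,20],"grip":1}
    - {"offset":[12,0,0.5],"dr":[0,0,30],"grip":1}
    - {"offset":[16,-0.5,1],"dr":[0,0,40],"grip":1}
    - {"offset":[20,-1,1.5],"dr":[0,0,50],"grip":1}
    - {"offset":[22.8,-1.3,1.7],"dr":[0,0,60],"grip":1}
    - {"offset":[22.8,-1.3,1.7],"dr":[0,0,70],"grip":1}
    - {"offset":[22.8,-1.3,1.7],"dr":[0,0,80],"grip":1}
    - {"offset":[22.8,-1.3,1.7],"dr":[-0.5,-0.5,90],"grip":1}
    - {"offset":[22.8,-1.3,1.7],"dr":[-0.5,-0.5,90],"grip":1}
    - {"offset":[22.8,-1.3,1.7],"dr":[-0.5,-0.5,90],"grip":1}

```text
time: 16.73
tool_pos: [410.5, -18.7, 299.5]
orientation: [0.781, 0.624, 0.0, 0.0]
contact_force: [-0.6, 0.1, -0.2]
finger_gap: 0.996
gripper_force: 0.0
```

```bash
python3 - <<'E'
from h import *
from plant import robot
o=robot.get_obs();T=R.from_quat(o["orientation"]);f=robot.grab_frame("wrist");print(o["tool_pos"],o["qpos"],T.as_matrix().round(3))
t=W([0,0,235]);t[2]-=32;print(rel(t,o).round(1))
# tube colour profile check along tool y at tube height, across tube
g=f["img"]
for s in np.arange(-45,46,5):
    p=T.apply([0,s,0])+W([0,0,235])+[0,0,10];u=wp(f,o,p).astype(int);print(int(s),u,g[u[1],u[0]] if 0<=u[1]<400 else None,end=' | ')
E
```

```text
[410.47486495 -18.66701884 299.49905709] [-1.07411250e-01 -4.76786541e-01  1.79424617e+00 -1.74324924e-04
  1.82358761e+00  1.14812618e-01] [[ 0.22   0.975  0.001]
 [ 0.975 -0.22  -0.   ]
 [-0.     0.001 -1.   ]]
[[-0.  -0.1 13.8]]
-45 [270 191] [240 205 146] | -40 [275 191] [246 219 157] | -35 [280 191] [248 222 159] | -30 [286 191] [246 218 156] | -25 [291 191] [249 224 161] | -20 [296 191] [248 222 159] | -15 [301 191] [167 132  90] | -10 [306 191] [202 162 108] | -5 [311 191] [236 197 131] | 0 [316 191] [221 177 119] | 5 [321 191] [210 169 113] | 10 [326 191] [151 120  81] | 15 [332 191] [164 132  95] | 20 [337 191] [210 208 213] | 25 [342 191] [186 184 188] | 30 [347 191] [219 216 220] | 35 [352 191] [182 180 183] | 40 [357 191] [180 179 182] | 45 [362 191] [176 178 184] |
```

The tube is centred between the fingers. Descend and close.

Emit:
jog_arm:
  increments:
    - {"offset":[0,-0.1,5],"dr":[0,0,0],"grip":1}
    - {"offset":[0,-0.1,9],"dr":[0,0,0],"grip":1}
    - {"offset":[0,-0.1,12],"dr":[0,0,0],"grip":1}
    - {"offset":[0,-0.1,13.8],"dr":[0,0,0],"grip":1}
    - {"offset":[0,-0.1,13.8],"dr":[0,0,0],"grip":1}
    - {"offset":[0,-0.1,13.8],"dr":[0,0,0],"grip":-1}
    - {"offset":[0,-0.1,13.8],"dr":[0,0,0],"grip":-1}
    - {"offset":[0,-0.1,13.8],"dr":[0,0,0],"grip":-1}
    - {"offset":[0,-0.1,13.8],"dr":[0,0,0],"grip":-1}
    - {"offset":[0,-0.1,13.8],"dr":[0,0,0],"grip":-1}
    - {"offset":[0,-0.1,13.8],"dr":[0,0,0],"grip":-1}
    - {"offset":[0,-0.1,13.8],"dr":[0,0,0],"grip":-1}
  force: 40

```text
time: 18.27
tool_pos: [408.8, -18.2, 162.6]
orientation: [0.782, 0.623, 0.0, 0.0]
contact_force: [-13.0, 2.5, 9.7]
finger_gap: 0.285
gripper_force: 39.0
```

```bash
python3 - <<'E'
from h import *
from plant import robot
o=robot.get_obs();print(o["tool_pos"],o["contact_force"],o["finger_gap"]*85,o["gripper_force"])
for p in np.arange(-.7,.01,.1):
    print(round(p,1),rel(o["tool_pos"]+W([0,0,235],p)-W([0,0,235]),o).round(1))
E
```

```text
[408.78729688 -18.22656333 162.61341515] [-13.02482218   2.46747431   9.74782451] 24.251242862720115 38.996434807777405
-0.7 [[-0.   1.7 -1.6]]
-0.6 [[-0.   3.6 -3. ]]
-0.5 [[-0.   5.6 -4.2]]
-0.4 [[-0.   7.7 -5.3]]
-0.3 [[-0.   9.9 -6.1]]
-0.2 [[-0.  12.2 -6.7]]
-0.1 [[-0.  14.5 -7. ]]
-0.0 [[-0.  16.9 -7.1]]
```

Emit:
jog_arm:
  increments:
    - {"offset":[0,0.8,-0.8],"dr":[0,0,0],"grip":-1}
    - {"offset":[0,1.7,-1.6],"dr":[0,0,0],"grip":-1}
    - {"offset":[0,2.6,-2.3],"dr":[0,0,0],"grip":-1}
    - {"offset":[0,3.6,-3.0],"dr":[0,0,0],"grip":-1}
    - {"offset":[0,3.6,-3.0],"dr":[0,0,0],"grip":-1}

```text
time: 18.9
tool_pos: [444.1, -26.4, 195.3]
orientation: [0.782, 0.623, 0.001, 0.001]
contact_force: [-25.6, 3.7, 32.2]
finger_gap: 0.269
gripper_force: 40.9
```

```bash
cat > tube.py <<'E'
from h import *
from plant import robot
import cv2
# pitch estimate: match tube end caps/profile in top view along tube normal is occluded; score model edges for leg in top+scene instead
o=robot.get_obs();print(o["tool_pos"],o["contact_force"].round(1),o["moment"].round(2),o["finger_gap"],o["gripper_force"])
for n in("top","scene"):
    im=robot.grab_frame(n)["img"].astype(float)
    for p in np.arange(-.8,.11,.1):
        r=[]
        for s in(112,-112):
            u=proj(n,W([0,s,240],p))[0].round().astype(int);c=im[u[1]-1:u[1]+2,u[0]-1:u[0]+2].reshape(-1,3).mean(0)
            r.append(int(c[0]-c[2]))
        print(n,round(p,1),r,end=' ; ')
    print()
E
python3 tube.py
```

```text
[444.06859573 -26.41449083 195.26428116] [-25.6   3.7  32.2] [0.66 4.64 0.05] 0.2686142060968947 40.89302659034729
top -0.8 [80, 55] ; top -0.7 [78, 72] ; top -0.6 [-3, 0] ; top -0.5 [74, 53] ; top -0.4 [80, 76] ; top -0.3 [75, 59] ; top -0.2 [79, 54] ; top -0.1 [80, 80] ; top -0.0 [85, 87] ; top 0.1 [82, 83] ; 
scene -0.8 [57, -5] ; scene -0.7 [52, -5] ; scene -0.6 [-4, -3] ; scene -0.5 [43, 39] ; scene -0.4 [1, 45] ; scene -0.3 [44, 64] ; scene -0.2 [54, 68] ; scene -0.1 [58, 72] ; scene -0.0 [73, 68] ; scene 0.1 [56, 69] ;
```

Frame is at -0.6 as intended, but the tool is pressed inward along the frame. Easing outward.

Emit:
jog_arm:
  increments:
    - {"offset":[0,-0.2,-0.25],"dr":[0,0,0],"grip":-1}
    - {"offset":[0,-0.35,-0.5],"dr":[0,0,0],"grip":-1}
    - {"offset":[0,-0.35,-0.5],"dr":[0,0,0],"grip":-1}

```text
time: 19.38
tool_pos: [440.3, -25.3, 199.8]
orientation: [0.782, 0.623, 0.001, 0.001]
contact_force: [1.7, -0.8, 1.6]
finger_gap: 0.011
gripper_force: 0.0
```

The fingers shut and lost the tube, so they gripped only its upper part. The usable tips sit behind the nominal TCP. Going back, and grasping about 16 mm deeper.

Emit:
jog_arm:
  increments:
    - {"offset":[0,0,-5],"dr":[0,0,0],"grip":-1}
    - {"offset":[0,0,-9],"dr":[0,0,0],"grip":1}
    - {"offset":[0,-1.5,-9],"dr":[0,0,0],"grip":1}
    - {"offset":[0,-3.1,-9],"dr":[0,0,0],"grip":1}
    - {"offset":[0,-3.1,-9],"dr":[0,0,0],"grip":1}
    - {"offset":[0,-3.1,-9],"dr":[0,0,0],"grip":1}
    - {"offset":[0,-3.1,-9],"dr":[0,0,0],"grip":1}
    - {"offset":[0,-3.1,-9],"dr":[0,0,0],"grip":1}

```text
time: 20.38
tool_pos: [410.9, -18.8, 286.5]
orientation: [0.782, 0.623, 0.001, 0.001]
contact_force: [0.0, -0.3, 0.1]
finger_gap: 1.001
gripper_force: 0.0
```

```bash
python3 tube.py; python3 - <<'E'
from h import *
from plant import robot
o=robot.get_obs();t=W([0,0,235]);t[2]=146;print(rel(t,o).round(1),o["finger_gap"])
f=robot.grab_frame("wrist");g=cv2=f["img"]
T=R.from_quat(o["orientation"])
print([int(g[tuple(wp(f,o,T.apply([0,s,0])+W([0,0,245])).astype(int)[::-1])].sum()) for s in range(-30,31,5)])
s=robot.grab_frame("scene")["img"].sum(2)//3
for q in(0,.9,1.5,1.85): print(q,[int(s[tuple(proj("scene",W(leg(r,q)+[5,0,0]))[0].round().astype(int)[::-1])]) for r in(30,60,90,110)])
E
```

```text
[410.91673616 -18.8013419  286.51918128] [ 0.  -0.3  0.1] [-0.    0.03  0.  ] 1.0007003715576468 0.0
top -0.8 [-3, -4] ; top -0.7 [42, 25] ; top -0.6 [79, 23] ; top -0.5 [71, 36] ; top -0.4 [79, 78] ; top -0.3 [75, 56] ; top -0.2 [80, 54] ; top -0.1 [80, 80] ; top -0.0 [85, 87] ; top 0.1 [82, 83] ; 
scene -0.8 [-4, 21] ; scene -0.7 [36, -1] ; scene -0.6 [54, 12] ; scene -0.5 [43, 61] ; scene -0.4 [1, 65] ; scene -0.3 [60, 64] ; scene -0.2 [55, 68] ; scene -0.1 [58, 72] ; scene -0.0 [70, 68] ; scene 0.1 [56, 69] ; 
[[-0.  -0.1 14.1]] 1.0011749733040292
[626, 624, 615, 643, 626, 455, 541, 524, 516, 410, 390, 392, 663]
0 [165, 183, 182, 182]
0.9 [187, 98, 98, 143]
1.5 [82, 98, 121, 179]
1.85 [76, 67, 79, 35]
```

Emit:
jog_arm:
  increments:
    - {"offset":[0,0.2,5],"dr":[0,0,0],"grip":1}
    - {"offset":[0,0.2,9],"dr":[0,0,0],"grip":1}
    - {"offset":[0,0.2,12],"dr":[0,0,0],"grip":1}
    - {"offset":[0,0.2,14.1],"dr":[0,0,0],"grip":1}
    - {"offset":[0,0.2,14.1],"dr":[0,0,0],"grip":1}

```text
time: 21.2
tool_pos: [412.6, -19.2, 144.9]
orientation: [0.782, 0.623, 0.0, 0.0]
contact_force: [-0.1, -0.5, -0.5]
finger_gap: 1.0
gripper_force: 0.0
```

Emit:
jog_arm:
  increments:
    - {"offset":[0,0,0],"dr":[0,0,0],"grip":-1}
    - {"offset":[0,0,0],"dr":[0,0,0],"grip":-1}
    - {"offset":[0,0,0],"dr":[0,0,0],"grip":-1}
    - {"offset":[0,0,0],"dr":[0,0,0],"grip":-1}
    - {"offset":[0,0,0],"dr":[0,0,0],"grip":-1}
    - {"offset":[0,0,0],"dr":[0,0,0],"grip":-1}
  force: 40

```text
time: 21.95
tool_pos: [409.9, -18.5, 148.5]
orientation: [0.782, 0.623, -0.001, -0.002]
contact_force: [-50.2, 9.2, 40.9]
finger_gap: 0.315
gripper_force: 38.7
```

Emit:
jog_arm:
  increments:
    - {"offset":[0,-0.1,-0.15],"dr":[0,0,0],"grip":-1}
    - {"offset":[0,-0.2,-0.25],"dr":[0,0,0],"grip":-1}

```text
time: 22.2
tool_pos: [409.8, -18.5, 148.8]
orientation: [0.782, 0.623, -0.0, -0.0]
contact_force: [-8.2, 1.5, -1.8]
finger_gap: 0.307
gripper_force: 39.4
```

Emit:
jog_arm:
  increments:
    - {"offset":[0,0,0],"dr":[0,0,0],"grip":0}
    - {"offset":[0,0,0],"dr":[0,0,0],"grip":0}
    - {"offset":[0,0,0.6],"dr":[0,0,0],"grip":0}
    - {"offset":[0,0,0.9],"dr":[0,0,0],"grip":0}
    - {"offset":[0,0,0.9],"dr":[0,0,0],"grip":0}

```text
time: 22.82
tool_pos: [411.0, -18.8, 138.9]
orientation: [0.782, 0.623, 0.001, 0.001]
contact_force: [-0.2, 0.3, 0.5]
finger_gap: 0.501
gripper_force: 0.0
```

Emit:
jog_arm:
  increments:
    - {"offset":[0,0,0],"dr":[0,0,0],"grip":-1}
    - {"offset":[0,0,0],"dr":[0,0,0],"grip":-1}
    - {"offset":[0,0,0],"dr":[0,0,0],"grip":-1}
    - {"offset":[0,0,0],"dr":[0,0,0],"grip":-1}
  force: 30

```text
time: 23.32
tool_pos: [409.3, -18.4, 140.2]
orientation: [0.782, 0.623, -0.001, -0.001]
contact_force: [-26.0, 5.0, 19.2]
finger_gap: 0.321
gripper_force: 30.4
```

Emit:
jog_arm:
  increments:
    - {"offset":[0,-0.15,-0.2],"dr":[0,0,0],"grip":-1}
    - {"offset":[0,0.6,-1.0],"dr":[0,0,0],"grip":-1}
    - {"offset":[0,1.5,-1.8],"dr":[0,0,0],"grip":-1}
    - {"offset":[0,2.4,-2.5],"dr":[0,0,0],"grip":-1}
    - {"offset":[0,3.4,-3.2],"dr":[0,0,0],"grip":-1}

```text
time: 23.95
tool_pos: [444.4, -26.6, 173.1]
orientation: [0.782, 0.623, 0.0, 0.001]
contact_force: [-14.9, 2.0, 11.6]
finger_gap: 0.319
gripper_force: 32.7
```

Emit:
jog_arm:
  increments:
    - {"offset":[0,0.9,-0.75],"dr":[0,0,0],"grip":-1}
    - {"offset":[0,1.9,-1.35],"dr":[0,0,0],"grip":-1}
    - {"offset":[0,2.9,-1.9],"dr":[0,0,0],"grip":-1}
    - {"offset":[0,4.0,-2.4],"dr":[0,0,0],"grip":-1}
    - {"offset":[0,5.1,-2.85],"dr":[0,0,0],"grip":-1}
    - {"offset":[0,6.2,-3.2],"dr":[0,0,0],"grip":-1}

```text
time: 24.7
tool_pos: [505.4, -40.6, 205.1]
orientation: [0.782, 0.623, 0.001, 0.001]
contact_force: [-7.4, 0.3, 5.3]
finger_gap: 0.317
gripper_force: 32.2
```

```bash
python3 tube.py; python3 - <<'E'
from h import *
from plant import robot
o=robot.get_obs()
t0=W([0,0,235],-.3)
for p in(-.3,-.2,-.1,0,.05): print(p,rel(o["tool_pos"]+W([0,0,235],p)-t0,o).round(2), (W([0,0,235],p)-o["tool_pos"]).round())
E
```

```text
[505.38499442 -40.58693816 205.0912791 ] [-7.4  0.3  5.3] [ 0.19  1.75 -0.01] 0.3166939838948638 32.17805564403534
top -0.8 [80, 56] ; top -0.7 [77, 77] ; top -0.6 [79, 78] ; top -0.5 [77, 57] ; top -0.4 [79, 60] ; top -0.3 [-3, 0] ; top -0.2 [79, 55] ; top -0.1 [80, 72] ; top -0.0 [86, 88] ; top 0.1 [83, 84] ; 
scene -0.8 [57, 66] ; scene -0.7 [57, 47] ; scene -0.6 [56, 34] ; scene -0.5 [43, 5] ; scene -0.4 [0, -6] ; scene -0.3 [-4, 5] ; scene -0.2 [46, 34] ; scene -0.1 [62, 72] ; scene -0.0 [74, 67] ; scene 0.1 [57, 69] ; 
-0.3 [[ 0. -0. -0.]] [ 1. -0. 49.]
-0.2 [[ 0.    2.28 -0.57]] [23. -5. 55.]
-0.1 [[ 0.    4.6  -0.91]] [ 46. -11.  59.]
0 [[ 0.    6.95 -1.02]] [ 68. -16.  60.]
0.05 [[ 0.    8.12 -0.99]] [ 80. -18.  60.]
```

Pitch is -0.3 and the grip is solid. Continuing to upright.

Emit:
jog_arm:
  increments:
    - {"offset":[0,1.1,-0.3],"dr":[0,0,0],"grip":-1}
    - {"offset":[0,2.3,-0.6],"dr":[0,0,0],"grip":-1}
    - {"offset":[0,3.5,-0.8],"dr":[0,0,0],"grip":-1}
    - {"offset":[0,4.6,-0.95],"dr":[0,0,0],"grip":-1}
    - {"offset":[0,5.8,-1.05],"dr":[0,0,0],"grip":-1}
    - {"offset":[0,6.9,-1.1],"dr":[0,0,0],"grip":-1}
    - {"offset":[0,6.9,-1.1],"dr":[0,0,0],"grip":-1}
    - {"offset":[0,6.9,-1.1],"dr":[0,0,0],"grip":-1}
    - {"offset":[0,6.9,-1.1],"dr":[0,0,0],"grip":-1}

```text
time: 25.92
tool_pos: [571.6, -55.8, 214.7]
orientation: [0.782, 0.623, 0.001, 0.001]
contact_force: [-0.9, -2.1, 1.1]
finger_gap: 0.318
gripper_force: 32.6
```

```bash
cat > fin.py <<'E'
from h import *
from plant import robot
o=robot.get_obs();print(o["time"],o["tool_pos"],o["contact_force"].round(1),o["finger_gap"],o["gripper_force"])
for n in("top","scene"):
    im=robot.grab_frame(n)["img"].astype(int)
    for s in(113,-113):
        pp=np.arange(-.2,.21,.02);us=[proj(n,W([0,s,235],p))[0].round().astype(int) for p in pp]
        print(n,s,[(round(p,2)) for p,u in zip(pp,us) if abs(im[u[1],u[0],0]-im[u[1],u[0],2])<22])
    print([int(im[tuple(proj(n,W(leg(r,1.85)+[5,0,0],0))[0].round().astype(int)[::-1])].sum()//3) for r in(30,60,90,118)])
E
python3 fin.py
```

```text
25.925 [571.60390403 -55.84543342 214.6910117 ] [-0.9 -2.1  1.1] 0.3182095406067184 32.58706033229828
top 113 [np.float64(-0.04), np.float64(-0.02), np.float64(-0.0), np.float64(0.02), np.float64(0.04)]
top -113 [np.float64(-0.06), np.float64(-0.04), np.float64(-0.02), np.float64(-0.0), np.float64(0.02), np.float64(0.04)]
[51, 57, 85, 102]
scene 113 [np.float64(-0.06), np.float64(-0.04), np.float64(-0.02), np.float64(-0.0), np.float64(0.02), np.float64(0.04)]
scene -113 [np.float64(-0.2), np.float64(-0.18), np.float64(-0.16), np.float64(-0.14), np.float64(-0.08), np.float64(-0.0), np.float64(0.02), np.float64(0.04), np.float64(0.06), np.float64(0.08), np.float64(0.1)]
[107, 115, 101, 58]
```

```bash
python3 -c "
from plant import robot
print(robot.finish_job())"
```

```text
the job is handed in; nothing more can be done
None
```

I flipped the kickstand fully down while the frame was still tipped, raised the frame to within about 0.01 rad of upright and handed the job in at about 26 s still gripping it. No score came back; the first kickstand pushes and the first tube grasp slipped and were redone, and I last confirmed the stand down just before the final lift.

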